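# Gingerbread down the packing chute

### The arm

A 6-joint arm with a two-finger parallel gripper is mounted at the origin on the work surface. World frame = base frame: x ahead of the robot, y to its left, z up, the work surface at z = 0. Lengths are in m, angles in rad, forces in N, time in s.
With the tool pointing down it reaches from about 0.375 to 0.975 m from the base axis. Payload 3.8 kg.
Tool frame: the origin (TCP) lies midway between the tips of the shut fingers; the grasp point (between the pads) lies 19 mm behind it; z points along the fingers, y is the direction in which the jaws open and shut (so a half turn about z gives the same grasp; the last joint's range is limited). The gripper opens to 85 mm and grips with 20 to 120 N. Pads are 22 mm wide; open, the fingers measure 114 mm over their backs; the gripper's body (76 mm by 85 mm) begins 54 mm behind the grasp point. The pads swing forward as they close: fully open they stand 13 mm farther back than shut.
Start: joints at [-1.35, 0.264, 1.604, -0, 1.274, -0.037], TCP at [0.172, -0.653, 0.195] pointing down, gripper open.
Joint ranges: [-2.63, 2.63], [-0.94, 2.18], [0.31, 2.57], [-1.31, 4.45], [0, 2.66], [-2.55, 2.55]. Speed limits (rad/s): [2.57, 2.57, 3.14, 3.14, 3.14, 3.14].

### API

Orientations are given as a rotation vector (axis times angle).
In Python, from workcell import bot gives the robot as it stands.
- The arm moves only by the tool arm_command, never from a script. Its argument "targets" is text: rows parted by semicolons, each of 7 numbers parted by spaces: the shift along the tool's x, y, z in mm, then the turn, a rotation vector about the tool's x, y, z in degrees, then the opening, from 0 (shut) to 1 (fully open). A call has 1 to 10 rows; each row is the pose to reach, as a shift and turn from the pose commanded when the call began, along the tool's axes at that moment; what a row does not reach only later rows make up. A row lasts 1/12 s, in which the tool goes at most 41.7 mm and 7.16 degrees, less where a joint would pass 70% of its speed; a pose out of reach is approached as far as the arm can. A call with a gripper value outside its range is refused whole. The fingers move at their own pace and stop on an object; "newtons" is the grip in N (left out, the last holds). Time passes only in rows, so rows that repeat a pose let the fingers close. It gives the time, the measured TCP pose, the force and the opening at its end, in the units of the state.
- bot.read_state(): the state, without advancing time (a new reading comes with each control period).
- bot.read_camera(name): name is "side" or "top" or "wrist"; returns (picture, depth): 420x560x3 uint8, blue, green, red; 420x560 float32, m along the optical axis (not along the pixel's ray), 0 where there is no reading.
- bot.camera_params(name): a dict with "fov_y" (degrees; the focal length in pixels is half the picture's height over the tangent of half this angle, whatever the lens; pixels are square), "cx", "cy" (the principal point, pixels), "xyz" and "rotation" of the camera in the world; the wrist camera has in their place "T_tool_cam" (4x4, takes a point from camera to tool coordinates, whose origin is the TCP and whose axes are the flange's). Camera axes: x right, y up, looking along -z (the intrinsics and any distortion apply to the point x, -y, -z); pixel columns grow to the right and rows downward; lengths in m; the calibration is good to about 2 mm. A picture is of the moment at which its call begins: read the wrist's pose just before it. camera_params takes no time and is no camera call.
- bot.finish_job(): hands the job in, once; it reports no verdict.
The state is a dict: "time": time; "q": joint angles; "joint_vel": joint speeds; "joint_torque": joint torques, N m; "tool_pos": TCP position; "tcp_rot": TCP orientation; "wrist_force": force on the tool from outside, world axes, zero at the start; "torque": the same for the moment, N m; "width": opening from 0.0 (shut) to 1.0 (fully open).
Only numpy, scipy, OpenCV 4.12 (cv2) and the standard library are available. Lean on these libraries where they do the work, as an engineer would, in place of code of your own. Each camera call takes 0.05 s, during which the arm holds its last target.

### The job

Send the rectangular gingerbread down the packing chute: press the stop gate at the ledge's lip fully down, slide the gingerbread up against the guide rail so that it lines up with the narrow mouth of the chute, then push it along the rail and over the lip, so that it runs down the chute and comes to rest inside the carton, lying flat with its picture up. Only push it along the ledge, never lift it or grip it, and do it gently: a shove of more than about 20 N cracks it. Leave the round and the square gingerbread where they lie, and leave the gate down.

Things in the scene. Friction and masses are not known exactly. Their poses are not given: they have to be found in the camera images.
- lip (a point): Feed ledge: level stainless deck, 240 mm wide, 330 mm long, 150 mm above the worktop. This point: middle of its drop edge (lip), at the deck's upper face. z up; y points back along the deck away from the lip (deck: y 0 to 330, x -120 to 120 mm); x points across it to the side of the guide rail. Pieces are pushed towards -y. Deck friction about 0.6.
- rail_slot (a point): Guide rail, on the deck: straight, rigid, parallel to y of lip, from the lip back to y = 207 mm, 25 mm high, 3 mm thick, friction 0.25. It is clamped by hand: its inner (-x) face stands anywhere within 26 mm in x either side of this point (which is fixed on the deck at x = 48, y = 100 mm of lip, at deck level) and is not measured: find it by touch or by eye.
- chute_start (a point): Where the chute begins, at deck level, at x = 0, y = -8 mm of lip. Sheet metal, open on top, falls at 42 degrees towards -y, flat at its foot. One part with the rail: its mouth reaches from 66 mm on the -x side of the rail's face to 1 mm behind that face, between square-ended cheeks 3 mm thick, 25 mm above deck level. A gingerbread with its long side on the rail fits in.
- cake: The rectangular printed gingerbread: 64 mm (its x) by 90 mm (its y) by 22 mm thick (its z, picture side up), about 0.13 kg, plain brown, a fish in relief. Lies loose on the deck near the lip, short end roughly towards the lip (up to 0.25 rad askew), 10 mm or more clear of rail and gate. Origin: centre of its underside. A push above about 20 N cracks it; sliding it takes about 1 N.
- gate (a joint): Stop gate: a steel blade 4 mm thick, across the lane just beyond the lip (y = -2 to -6 mm of lip). 0 = raised, its top 22 mm above the deck; it grows as the gate is pressed down, to 0.024 m = fully down on its stop, its top 2 mm below the deck. A stiff slide, about 5 N to press down (a finger pressing slowly), that stays where it is left.
- gate_knob (a point): Centre of the top face of the gate's black press knob: upright, 34 mm across, 14 mm thick, beside the deck (at x = -133 mm, y = -4 mm of lip), 50 mm above deck level when the gate is raised and 26 mm above when it is down; it moves straight down with the gate.
- carton_in (a point): Middle of the inner floor of the open cardboard carton at the foot of the chute: 212 mm (its x) by 220 mm (its y) inside, walls 41 mm high over this floor and 4 mm thick; the side towards the chute is folded down flat and the chute's foot ends over the floor there, some 14 mm above it. Axes as lip. Fixed.
- round_cake: Round gingerbread, 72 mm across, 20 mm thick, lying at the far back of the deck (y above 220 mm of lip), not to be moved. Origin: centre of its underside.
- square_cake: Square gingerbread, 56 x 56 x 20 mm, lying beside the round one at the back of the deck, not to be moved. Origin: centre of its underside.
Mind the look-alikes: they are no part of the job. Leave any red or yellow look-alike of the cake alone.

How it is judged:
By the outcome, as a careful person would: the job done as asked, in the order asked, and still so for the second after the job is handed in, with the robot touching nothing.
It also fails if it takes over 61 s, if anything falls off the work surface, if the arm or the gripper's body presses on something with over 40 N, if the wrist force passes 120 N, or if a joint passes its speed limit or range.

## Working session

There is one attempt and no reset: what is moved stays moved. The work goes in short steps, Python scripts to look and compute and a tool call to move; the robot and the scene stay as the last step left them, time stands still between calls to the robot, and variables do not carry over. Pictures are saved under pics/ and viewed, and the job is handed in when it is done.

Besides the shell and the picture viewer there is one more tool, called after "Emit:" as name(argument=value, ...), one argument or row to a line, values as JSON. arm_command: Moves the arm, as the interface text tells. Its arguments: {"type":"object","properties":{"targets":{"type":"string"},"newtons":{"type":"number"}},"required":["targets"]}

```bash
mkdir -p pics; ls
python3 - <<'E'
from workcell import bot
import cv2
print(bot.read_state())
for n in ["side","top","wrist"]:
    p,d=bot.read_camera(n); cv2.imwrite(f"pics/{n}0.png",p)
    import numpy as np
    np.save(f"pics/{n}0.npy",d)
    print(n,bot.camera_params(n),(d>0).mean())
E
```

```text
pics
{'time': 0.0, 'q': array([-1.34989465e+00,  2.64749794e-01,  1.60536877e+00, -5.68919347e-06,
        1.27367600e+00, -3.69017545e-02]), 'joint_vel': array([ 0.00076211, -0.00074682,  0.00085808,  0.00181124, -0.00030219,
       -0.00083052]), 'joint_torque': array([ 1.55749316e-03, -5.15105295e+01, -3.67315400e+01, -6.16745865e-05,
        1.28208796e-02, -3.13391659e-06]), 'tool_pos': array([ 0.17191565, -0.65191264,  0.19336718]), 'tcp_rot': array([-3.11335470e+00, -4.03557002e-01,  3.26034872e-04]), 'wrist_force': array([ 0.05762925,  0.5784955 , -0.63037459]), 'torque': array([ 0.00731275,  0.06829919, -0.07315786]), 'width': 1.001148061381009}
side {'fov_y': 52.99865387204978, 'cx': 279.7507041417165, 'cy': 213.00068232470142, 'xyz': array([ 0.30729691, -0.78116312,  0.80508872]), 'rotation': array([ 0.89442616, -0.18040947, -0.40117331])} 0.9959906462585034
top {'fov_y': 52.656451582029916, 'cx': 278.9571258727466, 'cy': 212.49018127332366, 'xyz': array([0.47850657, 0.0289387 , 1.04531564]), 'rotation': array([ 0.13376628, -0.14244383, -1.58463137])} 0.9959098639455782
wrist {'fov_y': 71.79191856260732, 'cx': 283.744390041168, 'cy': 207.0418147355921, 'T_tool_cam': array([[-1.02865097e-03,  9.53686004e-01,  3.00802175e-01,
         7.76936861e-02],
       [ 9.99999441e-01,  1.05457151e-03,  7.61972527e-05,
        -4.42387718e-04],
       [-2.44549151e-04,  3.00802085e-01, -9.53686555e-01,
        -1.80305215e-01],
       [ 0.00000000e+00,  0.00000000e+00,  0.00000000e+00,
         1.00000000e+00]])} 0.9961181972789116
```

View pics/top0.png

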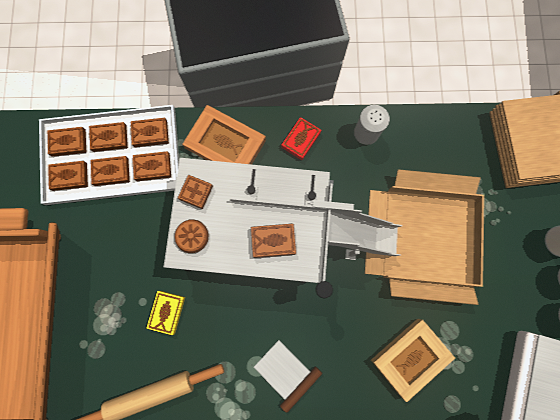

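View pics/side0.png

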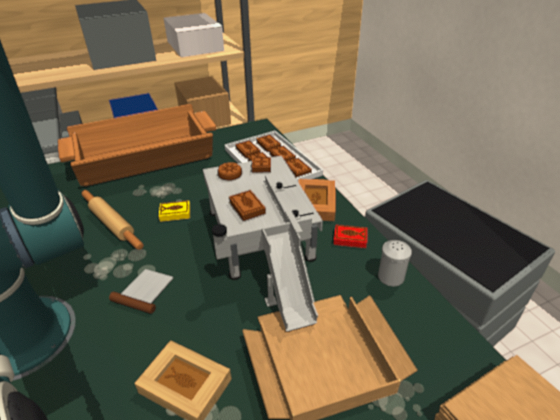

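View pics/wrist0.png

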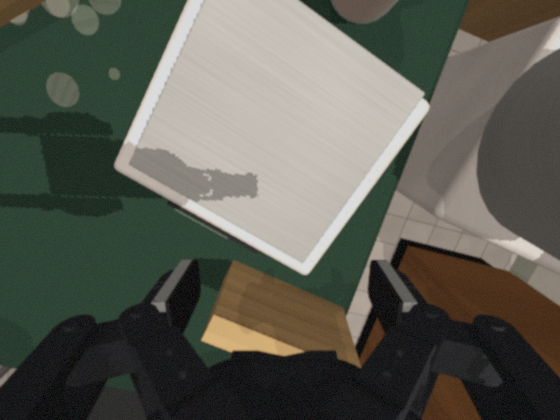

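The top view shows the cake near (273,240), the rail along row ~205, the knob at (324,290), and the chute running right into the carton.

```bash
cat > h.py <<'E'
import numpy as np, cv2
from scipy.spatial.transform import Rotation as R
from workcell import bot
def cam(n,st=None):
    c=bot.camera_params(n); f=210/np.tan(np.radians(c['fov_y'])/2)
    if 'xyz' in c: T=np.eye(4);T[:3,:3]=R.from_rotvec(c['rotation']).as_matrix();T[:3,3]=c['xyz']
    else:
        B=np.eye(4);B[:3,:3]=R.from_rotvec(st['tcp_rot']).as_matrix();B[:3,3]=st['tool_pos'];T=B@c['T_tool_cam']
    return f,c['cx'],c['cy'],T
def plane(C,uv,z):
    f,cx,cy,T=C; uv=np.atleast_2d(uv).astype(float)
    d=np.c_[(uv[:,0]-cx)/f,-(uv[:,1]-cy)/f,-np.ones(len(uv))]@T[:3,:3].T
    return T[:3,3]+d*((z-T[2,3])/d[:,2])[:,None]
def cloud(C,D):
    f,cx,cy,T=C; v,u=np.mgrid[:420,:560]
    P=np.stack([(u-cx)/f*D,-(v-cy)/f*D,-D],-1)
    return P@T[:3,:3].T+T[:3,3]
def proj(C,p):
    f,cx,cy,T=C; q=(np.atleast_2d(p)-T[:3,3])@T[:3,:3]
    return np.c_[cx+f*q[:,0]/-q[:,2],cy-f*q[:,1]/-q[:,2]]
E
python3 - <<'E'
from h import *
np.set_printoptions(precision=4,suppress=True)
for n,pts in [("top",dict(deck=(220,235),deck2=(300,215),cake=(255,240),round=(178,236),sq=(190,182),knob=(324,289),carton=(430,240),rail=(280,206),green=(130,300))),
   ("side",dict(deck=(225,195),cake=(247,204),knob=(219,229),carton=(330,350)))]:
    C=cam(n);P=cloud(C,np.load(f"pics/{n}0.npy"))
    for k,(u,v) in pts.items(): print(n,k,np.median(P[v-1:v+2,u-1:u+2].reshape(-1,3),0))
p=cv2.imread("pics/top0.png"); cv2.imwrite("pics/top0z.png",cv2.resize(p[150:310,150:350],None,fx=4,fy=3.75*1.0,interpolation=cv2.INTER_CUBIC)[:600])
E
```

```text
top deck [0.5908 0.1484 0.1502]
top deck2 [ 0.6307 -0.0225  0.1497]
top cake [0.5762 0.0732 0.1737]
top round [0.5876 0.2323 0.1721]
top sq [0.7024 0.2098 0.1711]
top knob [ 0.4743 -0.0629  0.1974]
top carton [ 0.5872 -0.3501  0.0039]
top rail [0.651  0.0201 0.1536]
top green [0.456  0.3839 0.0013]
side deck [0.5436 0.1169 0.1499]
side cake [0.5722 0.0199 0.1752]
side knob [ 0.4726 -0.0673  0.1976]
side carton [ 0.6189 -0.3324  0.0041]
```

View pics/top0z.png

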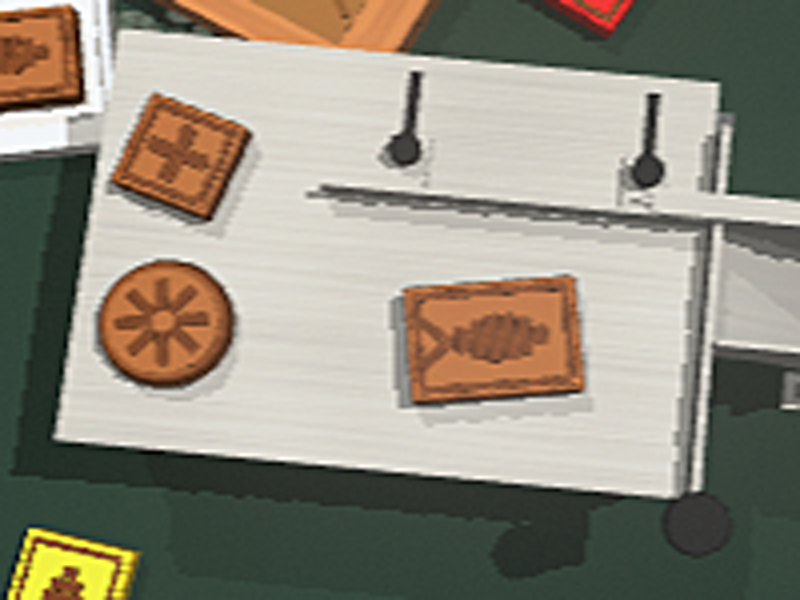

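```bash
cat > meas.py <<'E'
from h import *
np.set_printoptions(precision=4,suppress=True)
def rect(xy,nm):
    (c,s,a)=cv2.minAreaRect((xy*1000).astype(np.float32)); print(nm,np.round(c,1),np.round(s,1),round(a,2),len(xy)); return c,s,a
def go(n,p,D):
    C=cam(n);P=cloud(C,D)
    box=(P[...,0]>.42)&(P[...,0]<.8)&(P[...,1]>-.15)&(P[...,1]<.35)
    hsv=cv2.cvtColor(p,cv2.COLOR_BGR2HSV)
    brown=(hsv[...,1]>90)&(hsv[...,0]<20)
    m=(box&brown&(P[...,2]>.162)&(P[...,2]<.185)).astype(np.uint8)
    k,l,s,_=cv2.connectedComponentsWithStats(m)
    for i in range(1,k):
        if s[i,4]>100:
            z=P[...,2][l==i]; vv,uu=np.nonzero(l==i)
            zz=np.median(z); print('z',zz,'px',s[i]); rect(plane(C,np.c_[uu,vv],zz)[:,:2],n+' brown')
    dk=box&(abs(P[...,2]-.15)<.004)&(hsv[...,1]<60)
    k,l,s,_=cv2.connectedComponentsWithStats(dk.astype(np.uint8)|m); i=1+np.argmax(s[1:,4])
    vv,uu=np.nonzero(l==i); rect(plane(C,np.c_[uu,vv],.15)[:,:2],n+' deck')
    kn=box&(abs(P[...,2]-.2)<.006)&(hsv[...,2]<90)&(P[...,0]<.5)
    vv,uu=np.nonzero(kn); 
    if len(uu)>20: rect(plane(C,np.c_[uu,vv],np.median(P[kn][:,2]))[:,:2],n+' knob'); print('knobz',np.median(P[kn][:,2]))
    return C,P
if __name__=="__main__":
    for n in ["top","side"]:
        C,P=go(n,cv2.imread(f"pics/{n}0.png"),np.load(f"pics/{n}0.npy"))
        rl=(P[...,2]>.168)&(P[...,2]<.182)&(P[...,0]>.6)&(P[...,0]<.72)&(P[...,1]>-.07)&(P[...,1]<.18)
        hsv=cv2.cvtColor(cv2.imread(f"pics/{n}0.png"),cv2.COLOR_BGR2HSV); rl&=hsv[...,1]<60
        Q=P[rl]; print(len(Q)); o=np.argsort(Q[:,1]); print(Q[o][::max(1,len(o)//25)])
E
python3 meas.py
```

```text
z 0.1711276016495833 px [178 175  34  33 693]
top brown [682.4 200. ] [56.5 56.2] 66.91 693
z 0.17085186000809494 px [175 220  33  33 846]
top brown [587.7 205.7] [67.1 66.1] 1.38 846
z 0.1735980293631369 px [ 251  224   45   34 1312]
top brown [575.6  36.3] [63.6 88.4] 3.7 1312
top deck [625.7  88.5] [332.4 240.1] 83.25 16175
top knob [474.4 -62. ] [29.6 31.1] 88.06 218
knobz 0.19701560717847266
331
[[ 0.653  -0.0697  0.1769]
 [ 0.6485 -0.0673  0.1781]
 [ 0.6489 -0.0633  0.1768]
 [ 0.6416 -0.0594  0.1707]
 [ 0.6466 -0.0568  0.1781]
 [ 0.6573 -0.053   0.1782]
 [ 0.6573 -0.0509  0.1782]
 [ 0.6429 -0.0485  0.1763]
 [ 0.6744 -0.0459  0.1691]
 [ 0.6448 -0.0422  0.1776]
 [ 0.6445 -0.0366  0.1686]
 [ 0.646  -0.0279  0.1729]
 [ 0.6502 -0.0133  0.1745]
 [ 0.6483 -0.0007  0.1746]
 [ 0.6511  0.0139  0.1724]
 [ 0.6533  0.0285  0.1736]
 [ 0.655   0.041   0.1766]
 [ 0.6555  0.0514  0.1754]
 [ 0.6579  0.0661  0.1752]
 [ 0.6571  0.0748  0.1691]
 [ 0.6915  0.0807  0.1707]
 [ 0.6606  0.0849  0.174 ]
 [ 0.6654  0.0892  0.1721]
 [ 0.6657  0.0956  0.1713]
 [ 0.6629  0.11    0.1753]
 [ 0.6629  0.1224  0.
[... 520 characters left out ...]
 0.6437 -0.0602  0.1779]
 [ 0.6425 -0.0569  0.179 ]
 [ 0.641  -0.0543  0.1685]
 [ 0.6661 -0.0526  0.1681]
 [ 0.6532 -0.0513  0.1777]
 [ 0.6461 -0.0493  0.1786]
 [ 0.642  -0.0464  0.1687]
 [ 0.6436 -0.0431  0.1751]
 [ 0.644  -0.0363  0.1733]
 [ 0.6463 -0.0255  0.1744]
 [ 0.6463 -0.0194  0.1764]
 [ 0.648  -0.0097  0.1755]
 [ 0.6482  0.0031  0.17  ]
 [ 0.6486  0.0101  0.1714]
 [ 0.6499  0.0191  0.1745]
 [ 0.6511  0.0284  0.1713]
 [ 0.6531  0.0393  0.1731]
 [ 0.6528  0.0451  0.1727]
 [ 0.6545  0.0554  0.1752]
 [ 0.6554  0.0641  0.1726]
 [ 0.6895  0.0757  0.1683]
 [ 0.6626  0.0809  0.1729]
 [ 0.6585  0.0845  0.1751]
 [ 0.6601  0.0951  0.1747]
 [ 0.6603  0.1095  0.1757]
 [ 0.6618  0.1199  0.1756]]
```

```bash
cat > g.py <<'E'
from h import *
import sys
np.set_printoptions(precision=4,suppress=True)
th=np.radians(83.3); Y=np.array([np.cos(th),np.sin(th),0]); X=np.array([np.sin(th),-np.cos(th),0]); L=np.array([.6062,-.0754,.150])
def W(x,y,z): return L+X*x/1e3+Y*y/1e3+np.array([0,0,z/1e3])
def toL(p): d=p-L; return np.array([d@X,d@Y,d[2]])*1e3
def rep(t=None,yaw=None):
    s=bot.read_state(); Rm=R.from_rotvec(s['tcp_rot'])
    print('t',round(s['time'],2),'lip xyz',toL(s['tool_pos']).round(1),'yaw',np.degrees(np.arctan2(Rm.as_matrix()[1,0],Rm.as_matrix()[0,0])).round(2),'F(lip)',np.array([s['wrist_force']@X,s['wrist_force']@Y,s['wrist_force'][2]]).round(1),'w',round(s['width'],2),'q',s['q'].round(2))
    if t is not None:
        print('shift',(Rm.inv().apply(W(*t)-s['tool_pos'])*1e3).round(1))
    if yaw is not None:
        a=np.radians(yaw); T=R.from_matrix(np.array([[np.cos(a),np.sin(a),0],[np.sin(a),-np.cos(a),0],[0,0,-1]]))
        print('turn',np.degrees((Rm.inv()*T).as_rotvec()).round(2))
if __name__=="__main__":
    a=[float(v) for v in sys.argv[1:]]
    rep(a[:3] if len(a)>=3 else None, a[3] if len(a)>3 else None)
E
python3 g.py -133 -4 90 -6.7
```

```text
t 0.15 lip xyz [-364.  -623.4   43.6] yaw 14.77 F(lip) [ 0.3 -0.1 -0.6] w 1.0 q [-1.35  0.26  1.61 -0.    1.27 -0.04]
shift [ 441.7 -491.9  -45.5]
turn [-0.1   0.02 21.47]
```

Emit:
arm_command(
  targets="0 0 -45 0 0 0 0; 40 -45 -46 0 0 5 0; 442 -492 -46 0 0 21.5 0; 442 -492 -46 0 0 21.5 0; 442 -492 -46 0 0 21.5 0; 442 -492 -46 0 0 21.5 0; 442 -492 -46 0 0 21.5 0; 442 -492 -46 0 0 21.5 0; 442 -492 -46 0 0 21.5 0; 442 -492 -46 0 0 21.5 0",
  newtons=20,
)

```text
time: 0.98
tool_pos: [0.3434, -0.3171, 0.2398]
tcp_rot: [-3.136, 0.185, -0.0]
wrist_force: [0.6, -1.4, -0.0]
width: -0.0
```

```bash
python3 g.py -133 -4 60 -6.7
```

```text
t 0.98 lip xyz [-232.8 -270.7   89.8] yaw -6.77 F(lip) [ 0.7 -1.3 -0. ] w -0.0 q [-0.8  -0.16  1.97  0.    1.34  0.89]
shift [  99.5 -266.8   29.9]
turn [-0.01 -0.01 -0.07]
```

Emit:
arm_command(
  targets="99 -266 5 0 0 0 0; 99 -266 5 0 0 0 0; 99 -266 5 0 0 0 0; 99 -266 5 0 0 0 0; 99 -266 5 0 0 0 0; 99 -266 5 0 0 0 0; 99 -266 5 0 0 0 0; 99 -266 18 0 0 0 0; 99 -266 23 0 0 0 0; 99 -266 23 0 0 0 0",
)

```text
time: 1.82
tool_pos: [0.4708, -0.0664, 0.2147]
tcp_rot: [3.136, -0.183, -0.007]
wrist_force: [-0.0, -0.3, -0.4]
width: 0.003
```

```bash
python3 - <<'E'
from h import *
st=bot.read_state(); p,D=bot.read_camera("top"); cv2.imwrite("pics/t1.png",cv2.resize(p[200:320,230:390],None,fx=5,fy=5))
st=bot.read_state();p,D=bot.read_camera("wrist"); cv2.imwrite("pics/w1.png",p)
E
python3 g.py -133 -4 50 -6.7
```

```text
t 1.92 lip xyz [-134.6   -7.9   66.4] yaw -6.81 F(lip) [ 0.1 -0.2 -0.3] w 0.0 q [-0.19 -0.13  1.98 -0.    1.29  1.5 ]
shift [ 1.6 -3.9 16.4]
turn [ 0.02  0.1  -0.11]
```

View pics/w1.png

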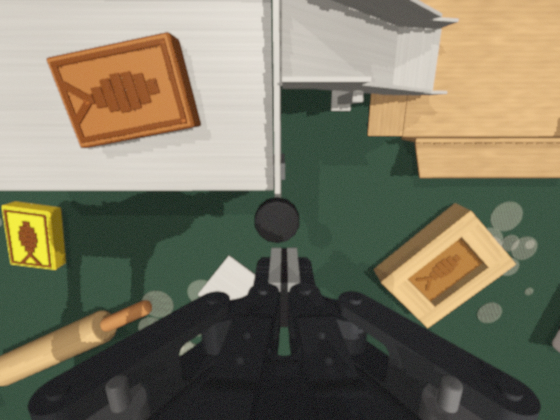

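View pics/t1.png

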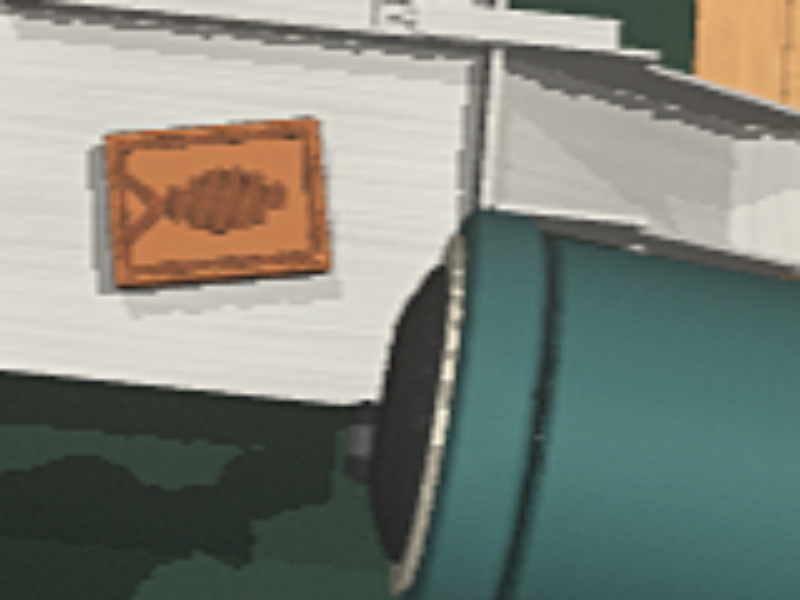

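The wrist view shows the knob at (277,219), the gate's bar at column ~277, and the cake around (125,90). I'm measuring the same points in this second view.

Run:
```python
from g import *
st=bot.read_state();C=cam("wrist",st)
for nm,uv,z in [("knob",(277,219),.2),("lip edge",(272,150),.15),("deck -x edge",(100,190),.15),("cheek",(330,79),.175),("cake BL top",(82,146),.172),("cake FL",(192,127),.172),("cake FR",(167,35),.172),("cake BR",(49,60),.172)]:
    print(nm,toL(plane(C,uv,z)[0]).round(1))
```

```text
knob [-128.2   -2.3   50. ]
lip edge [-84.8   2.5   0. ]
deck -x edge [-118.9  153.5    0. ]
cheek [-32.8 -40.   25. ]
cake BL top [-78.8 146.2  22. ]
cake FL [-65.1  61.1  22. ]
cake FR [-4.4 72.2 22. ]
cake BR [-19.6 156.6  22. ]
```

Emit:
arm_command(
  targets="3 -4.5 8 0 0 0 0; 3 -4.5 12 0 0 0 0; 3 -4.5 14 0 0 0 0; 3 -4.5 16 0 0 0 0; 3 -4.5 18 0 0 0 0; 3 -4.5 20 0 0 0 0; 3 -4.5 22 0 0 0 0; 3 -4.5 24 0 0 0 0; 3 -4.5 26 0 0 0 0; 3 -4.5 28 0 0 0 0",
)

```text
time: 2.75
tool_pos: [0.4762, -0.0624, 0.1889]
tcp_rot: [-3.136, 0.184, -0.0]
wrist_force: [-0.6, -0.1, -0.6]
width: 0.004
```

```bash
python3 g.py -132 -4 26 -6.7
```

```text
t 2.75 lip xyz [-130.7   -2.2   38.9] yaw -6.72 F(lip) [-0.6 -0.1 -0.6] w 0.0 q [-0.18 -0.11  2.01  0.    1.24  1.51]
shift [-1.3  1.8 12.9]
turn [-0.   -0.   -0.02]
```

```bash
python3 - <<'E'
from h import *
p,D=bot.read_camera("wrist"); cv2.imwrite("pics/w2.png",p)
p,D=bot.read_camera("side"); cv2.imwrite("pics/s2.png",cv2.resize(p[130:280,160:360],None,fx=4,fy=4))
E
python3 g.py
```

```text
t 2.85 lip xyz [-131.    -2.2   38.6] yaw -6.72 F(lip) [0.8 0.4 0.3] w 0.0 q [-0.18 -0.11  2.01  0.    1.24  1.51]
```

View pics/w2.png

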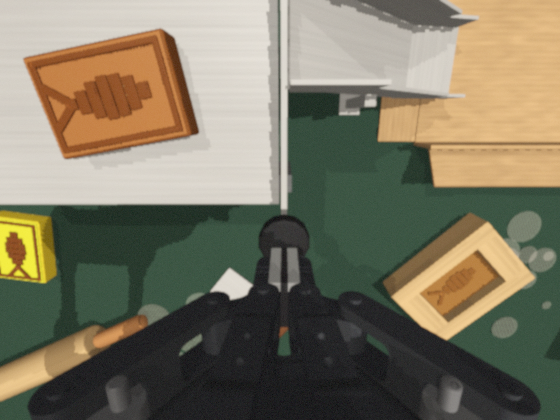

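View pics/s2.png

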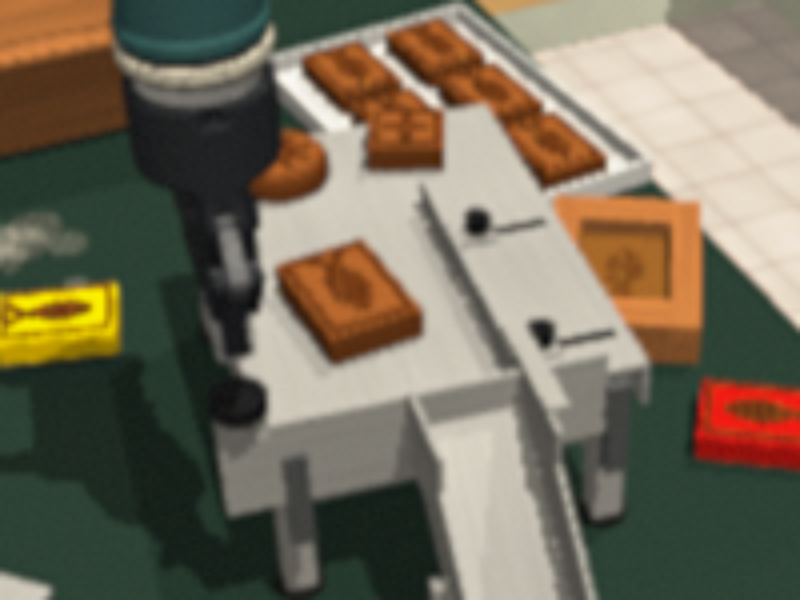

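Run:
```python
from g import *
st=bot.read_state();p,D=bot.read_camera("wrist");C=cam("wrist",st);P=cloud(C,D)
for uv in [(284,225),(275,238),(295,238),(284,248),(284,256),(276,256),(284,270),(284,150),(284,190)]:
    print(uv,toL(P[uv[1],uv[0]]).round(1),p[uv[1],uv[0]])
C=cam("side");p,D=bot.read_camera("side");P=cloud(C,D)
for uv in [(212,229),(219,232),(224,229),(219,215),(217,222)]: print(uv,toL(P[uv[1],uv[0]]).round(1))
print(proj(cam("wrist",st),[st['tool_pos']]),proj(C,[st['tool_pos']]))
```

```text
(284, 225) [-119.    -1.7   48.5] [58 57 56]
(275, 238) [-127.6    4.1   49.3] [54 54 54]
(295, 238) [-128.1   -8.7   48.1] [54 55 58]
(284, 248) [-119.5   -1.6   80.7] [31 34 33]
(284, 256) [-119.4   -1.6   89.9] [28 24 27]
(276, 256) [-120.     2.4   88.7] [123 127 129]
(284, 270) [-119.6   -1.6  103.1] [35 33 37]
(284, 150) [-75.7  -1.7  20.4] [207 214 218]
(284, 190) [-103.5   -1.7   20.4] [205 214 219]
(212, 229) [-148.5   -2.5   47.9]
(219, 232) [-135.6  -17.4   47.7]
(224, 229) [-123.   -11.1   48. ]
(219, 215) [-130.5  -15.3   92.9]
(217, 222) [-112.6  209.4 -105.9]
[[284.8223 236.2719]] [[220.1405 230.4599]]
```

Run:
```python
from g import *
st=bot.read_state();p,D=bot.read_camera("wrist");C=cam("wrist",st);P=cloud(C,D)
B=R.from_rotvec(st['tcp_rot']).as_matrix()
Q=(P-st['tool_pos'])@B*1000
for v in range(236,330,4): print(v,[tuple(Q[v,u].round(0).astype(int)) for u in (260,270,276,284,292,298,308)])
C=cam("side");p,D=bot.read_camera("side");P=cloud(C,D);Q=(P-st['tool_pos'])@B*1000
for v in range(200,226,2): print(v,[tuple(Q[v,u].round(0).astype(int)) for u in (212,215,217,219,221,224)])
```

```text
236 [(np.int64(4), np.int64(-16), np.int64(-9)), (np.int64(4), np.int64(-9), np.int64(-10)), (np.int64(4), np.int64(-6), np.int64(-10)), (np.int64(77), np.int64(-1), np.int64(-180)), (np.int64(4), np.int64(5), np.int64(-9)), (np.int64(5), np.int64(8), np.int64(-10)), (np.int64(3), np.int64(15), np.int64(-6))]
240 [(np.int64(1), np.int64(-16), np.int64(-8)), (np.int64(1), np.int64(-10), np.int64(-9)), (np.int64(1), np.int64(-6), np.int64(-9)), (np.int64(1), np.int64(-1), np.int64(-9)), (np.int64(1), np.int64(5), np.int64(-9)), (np.int64(1), np.int64(8), np.int64(-9)), (np.int64(1), np.int64(15), np.int64(-8))]
244 [(np.int64(-1), np.int64(-16), np.int64(-10)), (np.int64(-1), np.int64(-10), np.int64(-10)), (np.int64(-2), np.int64(-6), np.int64(-8)), (np.int64(-1), np.int64(-1), np.int64(-9)), (np.int64(-2), np.int64(5), np.int64(-8)), (np.int64(-2), np.int64(8), np.int64(-9)), (np.int64(-2), np.int64(15), np.int64(-8))]
248 [(np.int64(-4), np.int64(-16), np.int64(-9)), (np.int64(-4), np.int64(-10), np.int64(-10)), (np.int64(11), np.int64(-5), np.int64(-41)), (np.int64(12), np.int64(-1)
[... 9416 characters left out ...]
-36)), (np.int64(10), np.int64(-87), np.int64(40)), (np.int64(15), np.int64(-87), np.int64(41)), (np.int64(22), np.int64(-85), np.int64(41))]
222 [(np.int64(9), np.int64(-270), np.int64(188)), (np.int64(18), np.int64(-264), np.int64(185)), (np.int64(18), np.int64(-215), np.int64(148)), (np.int64(10), np.int64(-88), np.int64(47)), (np.int64(13), np.int64(-76), np.int64(38)), (np.int64(20), np.int64(-73), np.int64(38))]
224 [(np.int64(8), np.int64(-264), np.int64(191)), (np.int64(17), np.int64(-260), np.int64(190)), (np.int64(22), np.int64(-258), np.int64(189)), (np.int64(1), np.int64(-13), np.int64(-8)), (np.int64(12), np.int64(-68), np.int64(38)), (np.int64(19), np.int64(-68), np.int64(40))]
```

Both cameras show the fingertips about 39 mm short of the reported TCP, and there's no contact force yet. I'll allow for that offset and watch the force on the way down.

Emit:
arm_command(
  targets="-1 0 6 0 0 0 0; -1 0 12 0 0 0 0; -1 0 18 0 0 0 0; -1 0 22 0 0 0 0; -1 0 25 0 0 0 0; -1 0 27 0 0 0 0; -1 0 29 0 0 0 0; -1 0 31 0 0 0 0; -1 0 33 0 0 0 0; -1 0 35 0 0 0 0",
)

```text
time: 3.88
tool_pos: [0.4749, -0.0622, 0.1546]
tcp_rot: [-3.136, 0.184, 0.001]
wrist_force: [-3.7, 1.2, 5.6]
width: -0.004
```

```bash
python3 g.py
```

```text
t 3.88 lip xyz [-131.9   -2.2    4.6] yaw -6.73 F(lip) [-3.8  0.7  5.6] w -0.0 q [-0.18 -0.08  2.06 -0.    1.17  1.51]
```

Emit:
arm_command(
  targets="0 0 2 0 0 0 0; 0 0 4 0 0 0 0; 0 0 6 0 0 0 0; 0 0 8 0 0 0 0; 0 0 10 0 0 0 0; 0 0 12 0 0 0 0; 0 0 13.5 0 0 0 0; 0 0 15 0 0 0 0; 0 0 16 0 0 0 0; 0 0 17 0 0 0 0",
)

```text
time: 4.72
tool_pos: [0.475, -0.0623, 0.1393]
tcp_rot: [3.136, -0.184, -0.001]
wrist_force: [-11.0, 1.6, 21.0]
width: 0.001
```

```bash
python3 g.py
```

```text
t 4.72 lip xyz [-131.9   -2.3  -10.7] yaw -6.72 F(lip) [-11.1   0.3  21. ] w 0.0 q [-0.18 -0.07  2.07 -0.    1.14  1.51]
```

Run:
```python
from g import *
st=bot.read_state();p,D=bot.read_camera("wrist");C=cam("wrist",st);P=cloud(C,D);cv2.imwrite("pics/w3.png",p)
m=(p.max(2)>150)
for v in (110,150,190,215): print([ (u,*toL(P[v,u]).round(1)) for u in (265,275,280,283,286,289,295)])
k=(p.max(2)<75); 
for uv in [(284,240),(275,245),(295,245)]: print(uv,toL(P[uv[1],uv[0]]).round(1))
p,D=bot.read_camera("side"); cv2.imwrite("pics/s3.png",cv2.resize(p[130:280,160:360],None,fx=4,fy=4)); P=cloud(cam("side"),D)
for uv in [(212,229),(219,235),(224,235),(228,235)]: print(uv,toL(P[uv[1],uv[0]]).round(1))
rep()
```

```text
[(265, np.float64(-51.5), np.float64(8.6), np.float64(2.1)), (275, np.float64(-51.5), np.float64(3.1), np.float64(0.9)), (280, np.float64(-51.4), np.float64(0.4), np.float64(-0.6)), (283, np.float64(-51.5), np.float64(-1.3), np.float64(-0.0)), (286, np.float64(-51.5), np.float64(-2.9), np.float64(-0.6)), (289, np.float64(-49.0), np.float64(-7.2), np.float64(-148.7)), (295, np.float64(-49.0), np.float64(-13.4), np.float64(-147.5))]
[(265, np.float64(-73.2), np.float64(9.1), np.float64(1.3)), (275, np.float64(-73.2), np.float64(3.4), np.float64(1.1)), (280, np.float64(-73.4), np.float64(0.5), np.float64(-0.7)), (283, np.float64(-73.4), np.float64(-1.2), np.float64(-0.2)), (286, np.float64(-73.4), np.float64(-3.0), np.float64(-0.7)), (289, np.float64(-90.1), np.float64(-7.3), np.float64(-148.5)), (295, np.float64(-90.1), np.float64(-13.9), np.float64(-149.2))]
[(265, np.float64(-97.0), np.float64(9.6), np.float64(0.3)), (275, np.float64(-96.9), np.float64(3.6), np.float64(0.6)), (280, np.float64(-97.4), np.float64(0.7), np.float64(-1.0)), (283, np.float64(-97.4), np.float64(-1.2), np.fl
[... 304 characters left out ...]
3.8), np.float64(0.9)), (280, np.float64(-164.5), np.float64(2.8), np.float64(-148.7)), (283, np.float64(-113.5), np.float64(-1.1), np.float64(-1.3)), (286, np.float64(-113.2), np.float64(-3.0), np.float64(-0.4)), (289, np.float64(-164.7), np.float64(-7.7), np.float64(-149.3)), (295, np.float64(-164.2), np.float64(-14.6), np.float64(-147.6))]
(284, 240) [-118.1   -1.7   26.2]
(275, 245) [-120.5    3.1   27.5]
(295, 245) [-120.5   -7.6   27.5]
(212, 229) [-127.   236.3 -149.8]
(219, 235) [-136.5  -17.    38.8]
(224, 235) [-124.3   -7.6   27.7]
(228, 235) [-111.2   22.3   -0.7]
t 4.82 lip xyz [-131.9   -2.3  -10.7] yaw -6.72 F(lip) [-8.9 -0.  15.2] w 0.0 q [-0.18 -0.07  2.07 -0.    1.14  1.51]
```

View pics/w3.png

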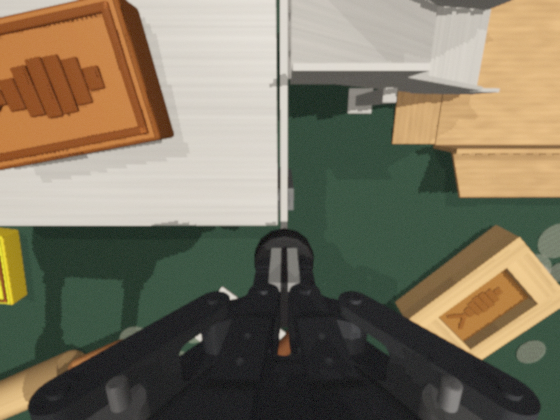

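View pics/s3.png

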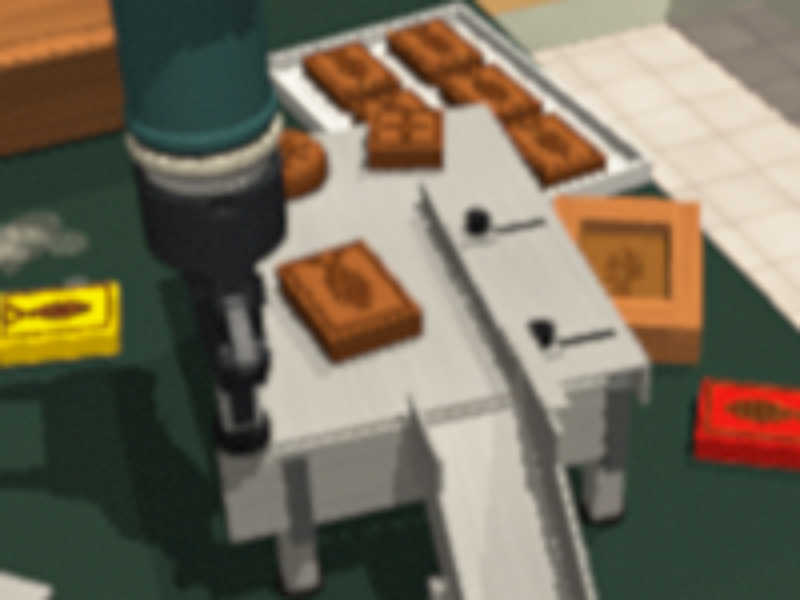

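Emit:
arm_command(
  targets="0 0 0.6 0 0 0 0; 0 0 1.2 0 0 0 0; 0 0 1.2 0 0 0 0",
)

```text
time: 5.07
tool_pos: [0.475, -0.0623, 0.1393]
tcp_rot: [3.136, -0.184, -0.0]
wrist_force: [-11.2, 2.2, 21.5]
width: -0.001
```

```bash
python3 g.py
```

```text
t 5.07 lip xyz [-131.8   -2.3  -10.7] yaw -6.72 F(lip) [-11.4   0.9  21.5] w -0.0 q [-0.18 -0.07  2.07 -0.    1.14  1.51]
```

The gate is on its stop: the force rose to 21.5 N and z stayed at -10.7. That puts the tip offset at about 36.7 mm. Next I'll lift and move beside the cake.

Emit:
arm_command(
  targets="0 0 -30 0 0 0 0; 0 -10 -45 0 0 0 0.3; 23 -107 -45 0 0 0 0.6; 23 -107 -45 0 0 0 0.6; 23 -107 -45 0 0 0 0.6; 23 -107 -45 0 0 0 0.6; 23 -107 -20 0 0 0 0.6; 23 -107 -10 0 0 0 0.6; 23 -107 -10 0 0 0 0.6",
)

```text
time: 5.82
tool_pos: [0.5076, 0.0406, 0.1423]
tcp_rot: [3.135, -0.185, -0.01]
wrist_force: [-1.6, -0.2, -0.7]
width: 0.602
```

Run:
```python
from g import *
rep((-108,105,-30),-6.7)
st=bot.read_state();p,D=bot.read_camera("wrist");C=cam("wrist",st);P=cloud(C,D);cv2.imwrite("pics/w4.png",p)
B=R.from_rotvec(st['tcp_rot']).as_matrix()
Q=(P-st['tool_pos'])@B*1000
m=(Q[...,2]<-25)&(Q[...,2]>-60)&(abs(Q[...,0])<20)&(abs(Q[...,1])<70)
v,u=np.nonzero(m); q=Q[m]; print(len(q)); 
for s in (-1,1):
    k=q[:,1]*s>0; print(q[k].min(0),q[k].max(0), q[k][np.argsort(-q[k][:,2])][:4])
p,D=bot.read_camera("side"); cv2.imwrite("pics/s4.png",cv2.resize(p[130:280,160:360],None,fx=4,fy=4))
```

```text
t 5.82 lip xyz [-111.5  103.7   -7.7] yaw -6.74 F(lip) [-1.6 -0.4 -0.7] w 0.6 q [ 0.03 -0.01  2.01 -0.    1.15  1.72]
shift [ 3.7 -1.3 22.3]
turn [ 0.08  0.37 -0.04]
1183
[-11.0227 -40.005  -59.9912] [ 12.0856 -26.1016 -40.3532] [[ -3.0783 -26.6871 -40.3532]
 [ -1.7892 -26.6035 -40.4714]
 [ -2.1704 -26.56   -40.8716]
 [ -3.1374 -26.5403 -41.3086]]
[-10.9427  24.44   -59.9873] [ 12.0045  38.4787 -40.8541] [[ -2.2388  24.8296 -40.8541]
 [  8.1482  24.7865 -41.3286]
 [ -4.3659  24.8472 -41.3974]
 [  6.4393  24.8554 -41.4219]]
```

View pics/w4.png

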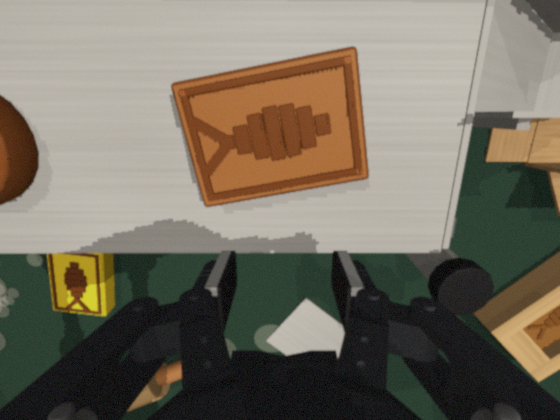

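View pics/s4.png

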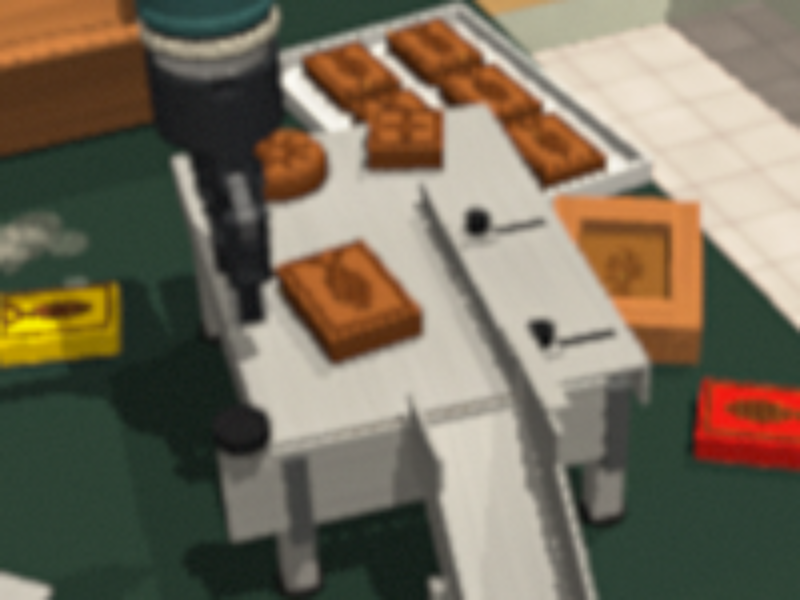

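Emit:
arm_command(
  targets="1 -1 10 0 0 0 0.6; 1 -1 18 0 0 0 0.6; 1 -1 22 0 0 0 0.6; 1 -1 24 0 0 0 0.6; 5 -1 24 0 0 0 0.6; 9 -1 24 0 0 0 0.6; 12 -1 24 0 0 0 0.6",
)

```text
time: 6.5
tool_pos: [0.5236, 0.0408, 0.1224]
tcp_rot: [-3.136, 0.184, -0.002]
wrist_force: [0.3, 0.6, 0.3]
width: 0.598
```

```bash
python3 g.py
python3 - <<'E'
from g import *
st=bot.read_state();p,D=bot.read_camera("wrist");C=cam("wrist",st);P=cloud(C,D);cv2.imwrite("pics/w5.png",p)
E
```

```text
t 6.5 lip xyz [-95.6 105.8 -27.6] yaw -6.73 F(lip) [0.2 0.6 0.3] w 0.6 q [ 0.03  0.04  2.   -0.    1.1   1.72]
```

View pics/w5.png

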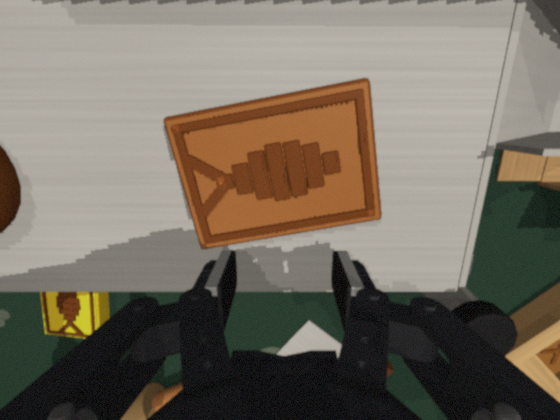

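Emit:
arm_command(
  targets="2 0 2 0 0 0 0.6; 6 0 3 0 0 0 0.6; 10 0 3 0 0 0 0.6; 14 0 3 0 0 0 0.6; 18 0 3 0 0 0 0.6; 22 0 3 0 0 0 0.6; 26 0 3 0 0 0 0.6; 30 0 3 0 0 0 0.6; 33 0 3 0 0 0 0.6; 36 0 3 0 0 0 0.6",
)

```text
time: 7.38
tool_pos: [0.5586, 0.0365, 0.1188]
tcp_rot: [3.136, -0.184, -0.0]
wrist_force: [-1.2, 0.6, 0.6]
width: 0.599
```

Run:
```python
from g import *
rep()
st=bot.read_state();p,D=bot.read_camera("wrist");C=cam("wrist",st);P=cloud(C,D);cv2.imwrite("pics/w6.png",p)
```

```text
t 7.38 lip xyz [-60.3 105.6 -31.2] yaw -6.73 F(lip) [-1.3  0.4  0.6] w 0.6 q [ 0.02  0.11  1.93 -0.    1.1   1.71]
```

View pics/w6.png

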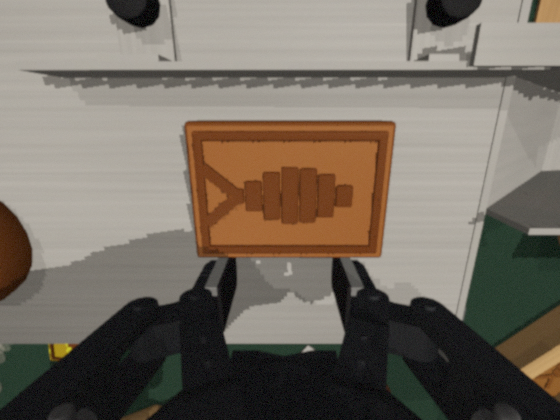

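The cake has squared up to the two fingers. The rail is at row ~70 and the cake's far edge is at row 122.

Run:
```python
from g import *
st=bot.read_state();C=cam("wrist",st);p=cv2.imread("pics/w6.png")
print(p[55:100:1,300].astype(int).mean(1).round().tolist())
for nm,uv,z in [("cakeBR",(186,123),.172),("cakeFR",(394,123),.172),("rail70top",(300,70),.175),("rail66top",(300,66),.175),("rail 76base",(300,76),.15)]: print(nm,toL(plane(C,uv,z)[0]).round(1))
```

```text
[171.0, 173.0, 173.0, 176.0, 175.0, 174.0, 174.0, 171.0, 171.0, 171.0, 173.0, 170.0, 171.0, 166.0, 143.0, 99.0, 69.0, 61.0, 62.0, 61.0, 64.0, 76.0, 112.0, 139.0, 135.0, 108.0, 102.0, 103.0, 106.0, 117.0, 128.0, 139.0, 149.0, 158.0, 160.0, 160.0, 160.0, 158.0, 157.0, 158.0, 155.0, 154.0, 157.0, 155.0, 158.0]
cakeBR [ 14.8 147.5  22. ]
cakeFR [14.7 59.8 22. ]
rail70top [34.7 99.9 25. ]
rail66top [36.1 99.9 25. ]
rail 76base [35.5 98.5  0. ]
```

Emit:
arm_command(
  targets="3 0 0 0 0 0 0.6; 6 0 0 0 0 0 0.6; 9 0 0 0 0 0 0.6; 12 0 0 0 0 0 0.6; 14 0 0 0 0 0 0.6; 15 0 0 0 0 0 0.6; 16 0 0 0 0 0 0.6; 16 0 0 0 0 0 0.6",
)

```text
time: 8.1
tool_pos: [0.5745, 0.0348, 0.1189]
tcp_rot: [-3.136, 0.184, -0.0]
wrist_force: [-0.4, 0.2, 0.4]
width: 0.598
```

```bash
python3 g.py
```

```text
t 8.1 lip xyz [-44.4 105.7 -31.1] yaw -6.73 F(lip) [-0.4  0.2  0.4] w 0.6 q [0.02 0.14 1.9  0.   1.1  1.71]
```

Emit:
arm_command(
  targets="0.7 0 0 0 0 0 0.6; 1.4 0 0 0 0 0 0.6; 2 0 0 0 0 0 0.6",
)

```text
time: 8.35
tool_pos: [0.5762, 0.0345, 0.1189]
tcp_rot: [-3.136, 0.184, 0.0]
wrist_force: [-2.2, 0.4, 0.7]
width: 0.604
```

Run:
```python
from g import *
rep()
st=bot.read_state();p,D=bot.read_camera("wrist");cv2.imwrite("pics/w7.png",p)
```

```text
t 8.35 lip xyz [-42.7 105.7 -31.1] yaw -6.73 F(lip) [-2.3  0.1  0.7] w 0.6 q [0.02 0.14 1.9  0.   1.1  1.7 ]
```

View pics/w7.png

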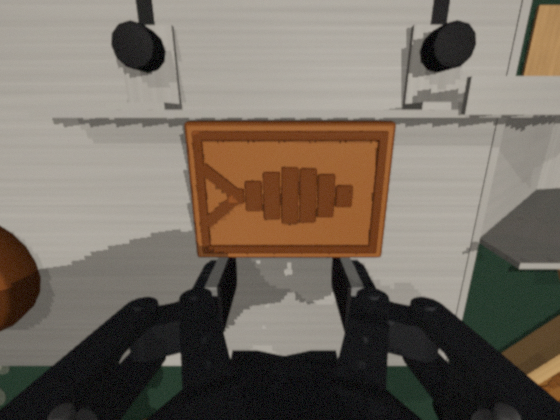

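Emit:
arm_command(
  targets="0.6 0 0 0 0 0 0.6; 1.2 0 0 0 0 0 0.6",
)

```text
time: 8.57
tool_pos: [0.5774, 0.0344, 0.1189]
tcp_rot: [3.136, -0.184, -0.0]
wrist_force: [-1.4, -0.0, 0.3]
width: 0.603
```

```bash
python3 g.py
```

```text
t 8.57 lip xyz [-41.4 105.7 -31.1] yaw -6.73 F(lip) [-1.4 -0.2  0.3] w 0.6 q [ 0.02  0.14  1.89 -0.    1.11  1.7 ]
```

Emit:
arm_command(
  targets="0.6 0 0 0 0 0 0.6; 1.2 0 0 0 0 0 0.6",
)

```text
time: 8.73
tool_pos: [0.5774, 0.0344, 0.1189]
tcp_rot: [-3.136, 0.184, 0.004]
wrist_force: [-7.1, 0.5, 4.5]
width: 0.6
```

```bash
python3 g.py
```

```text
t 8.73 lip xyz [-41.4 105.7 -31.1] yaw -6.73 F(lip) [-7.1 -0.4  4.5] w 0.6 q [0.02 0.14 1.89 0.   1.11 1.7 ]
```

Contact with the rail at 7 N and the finger no longer advancing: the face is at x≈34 and the cake is flush. I'll back off, lift, and turn to get behind it.

Emit:
arm_command(
  targets="-8 0 0 0 0 0 0.6; -8 0 -30 0 0 0 0.6; -8 -10 -60 0 0 -7 0.3; 43 -66 -60 0 0 -90 0.2; 43 -66 -60 0 0 -90 0.2; 43 -66 -60 0 0 -90 0.2; 43 -66 -60 0 0 -90 0.2; 43 -66 -60 0 0 -90 0.2; 43 -66 -60 0 0 -90 0.2; 43 -66 -60 0 0 -90 0.2",
)

```text
time: 9.57
tool_pos: [0.6293, 0.0949, 0.1787]
tcp_rot: [2.838, 1.347, 0.001]
wrist_force: [-0.9, -0.6, 0.6]
width: 0.199
```

Emit:
arm_command(
  targets="0 0 0 0 0 -7 0.2; 0 0 0 0 0 -14 0.2; 0 0 0 0 0 -21 0.2; 0 0 0 0 0 -28 0.2; 0 0 0 0 0 -34 0.2; 0 0 0 0 0 -34 0.2",
)

```text
time: 10.07
tool_pos: [0.6292, 0.0948, 0.1788]
tcp_rot: [2.324, 2.113, 0.001]
wrist_force: [0.1, 0.7, 0.2]
width: 0.198
```

Run:
```python
from g import *
rep((2,172,-31),83.3)
st=bot.read_state();p,D=bot.read_camera("wrist");cv2.imwrite("pics/w8.png",p)
p,D=bot.read_camera("top");cv2.imwrite("pics/t8.png",cv2.resize(p[150:310,150:350],None,fx=4,fy=3.75))
```

```text
t 10.07 lip xyz [  3.  171.7  28.8] yaw 84.55 F(lip) [-0.   0.7  0.2] w 0.2 q [ 0.11  0.2   1.71 -0.    1.23  0.21]
shift [ 0.3 -1.1 59.8]
turn [ 0.06 -0.01  1.25]
```

View pics/w8.png

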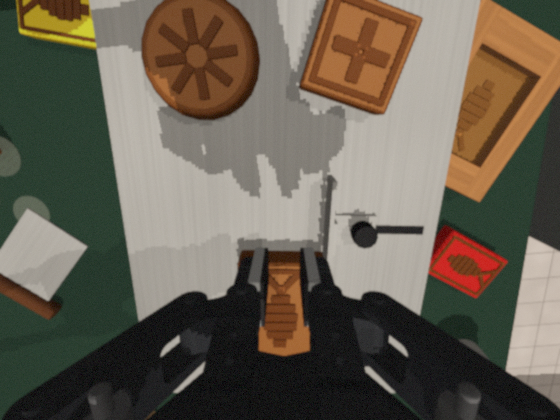

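View pics/t8.png

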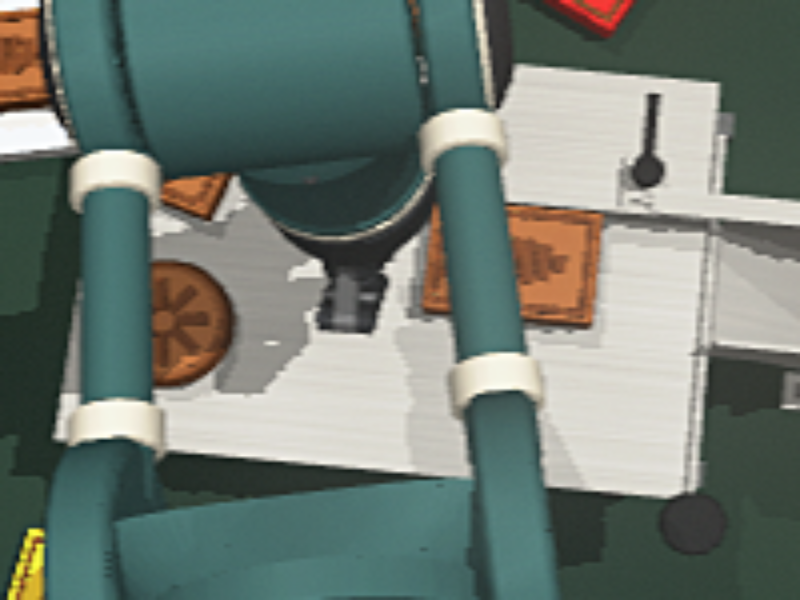

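Run:
```python
from g import *
st=bot.read_state();C=cam("wrist",st)
for uv in [(238,252),(327,251)]: print(toL(plane(C,uv,.172)[0]).round(1))
```

```text
[-28.9 156.2  22. ]
[ 34.4 157.9  22. ]
```

Emit:
arm_command(
  targets="3 -1 20 0 0 1.2 0.2; 3 -1 40 0 0 1.2 0.2; 3 -1 52 0 0 1.2 0.2; 3 -1 57 0 0 1.2 0.2; 3 -1 60 0 0 1.2 0.2; 3 -1 60 0 0 1.2 0.2",
)

```text
time: 10.67
tool_pos: [0.6282, 0.0978, 0.1185]
tcp_rot: [-2.35, -2.085, 0.001]
wrist_force: [-0.0, 0.1, 0.1]
width: 0.2
```

```bash
python3 g.py 2 172 -31 83.3
```

```text
t 10.67 lip xyz [  1.6 174.5 -31.5] yaw 83.17 F(lip) [-0.   0.1  0.1] w 0.2 q [ 0.12  0.25  1.77 -0.    1.13  0.23]
shift [-2.5  0.4 -0.5]
turn [-0.04  0.01 -0.13]
```

Emit:
arm_command(
  targets="-4 0 0 0 0 0 0.2; -8 0 0 0 0 0 0.2; -12 0 0 0 0 0 0.2; -15 0 0 0 0 0 0.2; -18 0 0 0 0 0 0.2; -22 0 0 0 0 0 0.2; -26 0 0 0 0 0 0.2; -30 0 0 0 0 0 0.2; -34 0 0 0 0 0 0.2; -38 0 0 0 0 0 0.2",
)

```text
time: 11.5
tool_pos: [0.6238, 0.0597, 0.1189]
tcp_rot: [-2.349, -2.086, -0.0]
wrist_force: [0.2, 2.4, 1.5]
width: 0.206
```

Run:
```python
from g import *
rep()
p,D=bot.read_camera("side");cv2.imwrite("pics/s9.png",cv2.resize(p[130:330,160:360],None,fx=3,fy=3))
```

```text
t 11.5 lip xyz [  1.7 136.3 -31.1] yaw 83.2 F(lip) [-0.   2.4  1.5] w 0.21 q [0.06 0.23 1.79 0.   1.12 0.17]
```

View pics/s9.png

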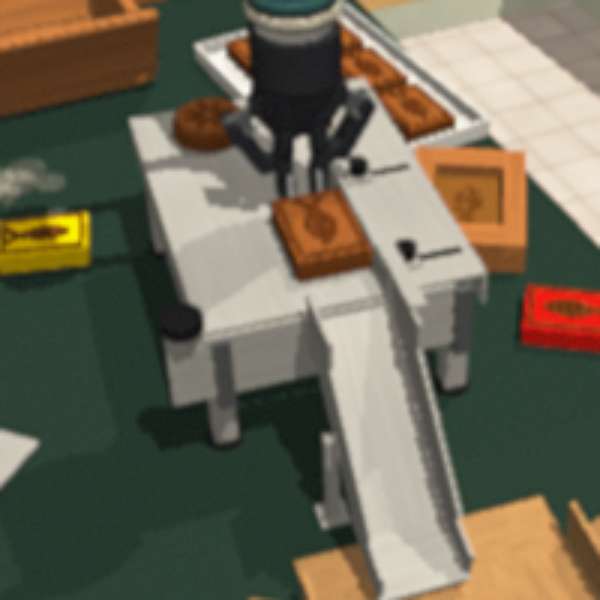

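The cake is riding flush along the rail at about 2.4 N.

Emit:
arm_command(
  targets="-4 0 0 0 0 0 0.2; -8 0 0 0 0 0 0.2; -12 0 0 0 0 0 0.2; -16 0 0 0 0 0 0.2; -20 0 0 0 0 0 0.2; -23 0 0 0 0 0 0.2; -26 0 0 0 0 0 0.2; -29 0 0 0 0 0 0.2",
)

```text
time: 12.22
tool_pos: [0.6203, 0.0309, 0.1188]
tcp_rot: [-2.349, -2.086, 0.0]
wrist_force: [-0.3, 0.2, 0.7]
width: 0.204
```

Run:
```python
from g import *
rep()
p,D=bot.read_camera("side");cv2.imwrite("pics/s10.png",cv2.resize(p[170:270,200:330],None,fx=6,fy=6))
p,D=bot.read_camera("top");cv2.imwrite("pics/t10.png",cv2.resize(p[150:310,200:400],None,fx=4,fy=3.75))
```

```text
t 12.22 lip xyz [  1.6 107.2 -31.2] yaw 83.2 F(lip) [-0.3  0.2  0.7] w 0.2 q [ 0.01  0.22  1.8  -0.    1.12  0.13]
```

View pics/s10.png

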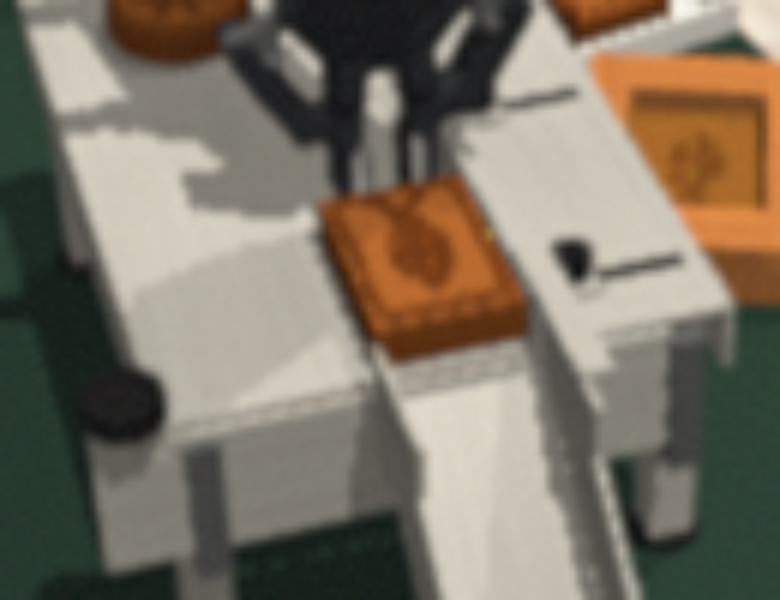

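View pics/t10.png

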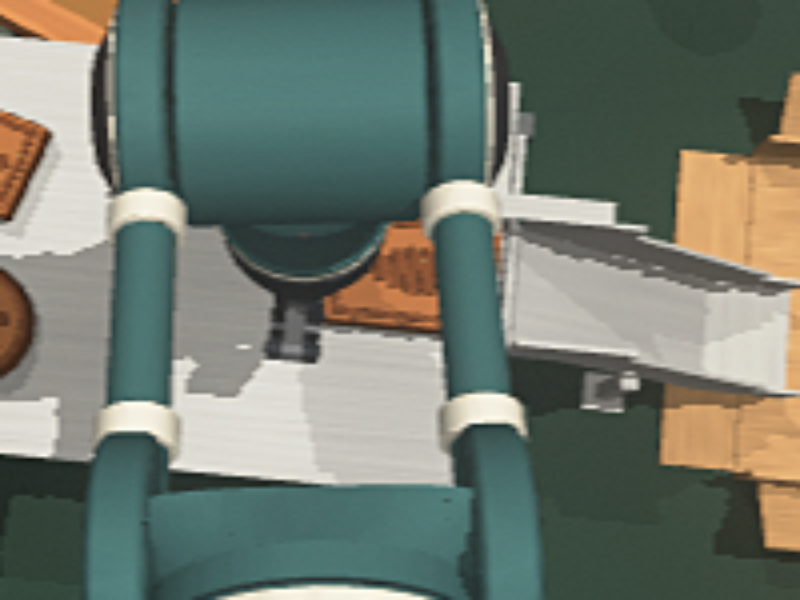

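The cake is flush and its front is just short of the mouth. I'll enter slowly.

Emit:
arm_command(
  targets="-3 0 0 0 0 0 0.2; -5 0 0 0 0 0 0.2; -7 0 0 0 0 0 0.2; -9 0 0 0 0 0 0.2; -11 0 0 0 0 0 0.2; -13 0 0 0 0 0 0.2; -15 0 0 0 0 0 0.2; -17 0 0 0 0 0 0.2; -19 0 0 0 0 0 0.2",
)

```text
time: 13.07
tool_pos: [0.6181, 0.0122, 0.1188]
tcp_rot: [-2.349, -2.086, 0.0]
wrist_force: [0.1, 0.5, -0.1]
width: 0.201
```

Run:
```python
from g import *
rep()
p,D=bot.read_camera("side");cv2.imwrite("pics/s11.png",cv2.resize(p[170:270,200:330],None,fx=6,fy=6))
```

```text
t 13.07 lip xyz [  1.6  88.4 -31.2] yaw 83.21 F(lip) [ 0.   0.5 -0.1] w 0.2 q [-0.02  0.21  1.81 -0.    1.12  0.1 ]
```

View pics/s11.png

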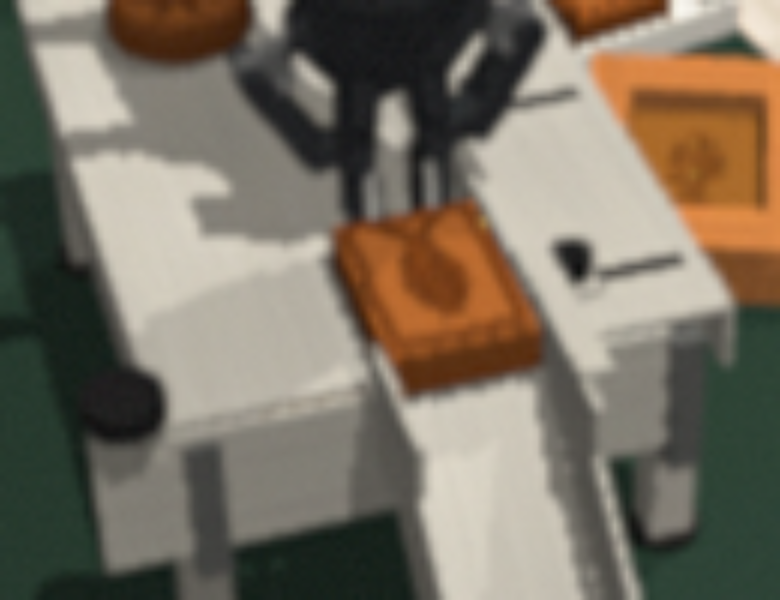

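Emit:
arm_command(
  targets="-3 0 0 0 0 0 0.2; -6 0 0 0 0 0 0.2; -9 0 0 0 0 0 0.2; -12 0 0 0 0 0 0.2; -15 0 0 0 0 0 0.2; -18 0 0 0 0 0 0.2; -21 0 0 0 0 0 0.2; -24 0 0 0 0 0 0.2; -27 0 0 0 0 0 0.2; -30 0 0 0 0 0 0.2",
)

```text
time: 13.95
tool_pos: [0.6146, -0.0176, 0.119]
tcp_rot: [2.349, 2.086, 0.0]
wrist_force: [-0.1, 0.3, 0.1]
width: 0.198
```

Run:
```python
from g import *
rep()
p,D=bot.read_camera("side");cv2.imwrite("pics/s12.png",cv2.resize(p[170:270,200:330],None,fx=6,fy=6))
```

```text
t 13.95 lip xyz [  1.6  58.4 -31. ] yaw 83.2 F(lip) [-0.1  0.3  0.1] w 0.2 q [-0.07  0.21  1.82  0.    1.12  0.05]
```

View pics/s12.png

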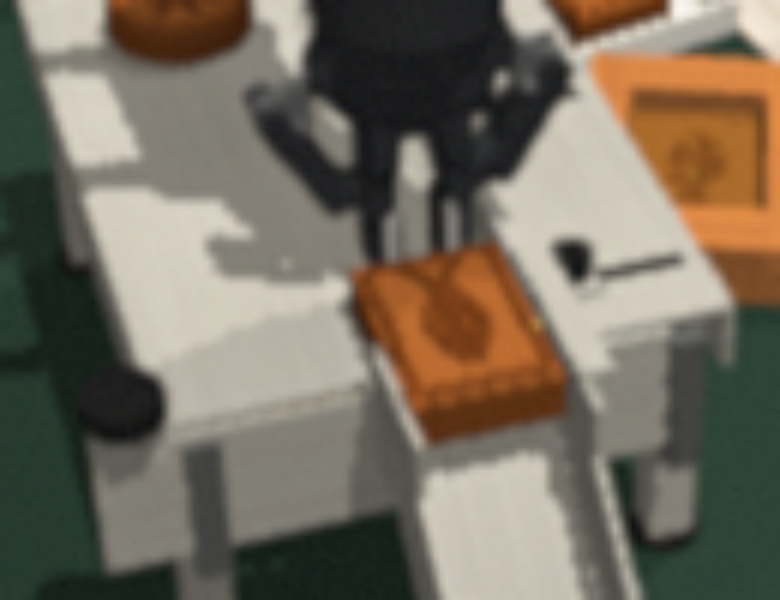

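Emit:
arm_command(
  targets="-3 0 0 0 0 0 0.2; -6 0 0 0 0 0 0.2; -9 0 0 0 0 0 0.2; -12 0 0 0 0 0 0.2; -15 0 0 0 0 0 0.2; -18 0 0 0 0 0 0.2; -21 0 0 0 0 0 0.2",
)

```text
time: 14.58
tool_pos: [0.6122, -0.0384, 0.119]
tcp_rot: [2.349, 2.086, 0.0]
wrist_force: [-0.1, 1.5, 0.3]
width: 0.199
```

Run:
```python
from g import *
rep()
p,D=bot.read_camera("side");cv2.imwrite("pics/s13.png",cv2.resize(p[170:370,200:420],None,fx=3,fy=3))
```

```text
t 14.58 lip xyz [  1.7  37.4 -31. ] yaw 83.2 F(lip) [-0.3  1.5  0.3] w 0.2 q [-0.1   0.21  1.82  0.    1.12  0.02]
```

View pics/s13.png

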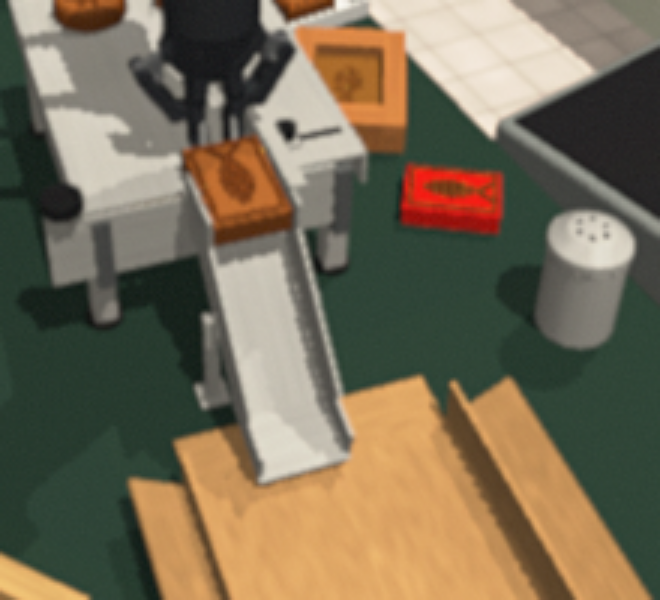

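Emit:
arm_command(
  targets="-3 0 0 0 0 0 0.2; -6 0 0 0 0 0 0.2; -9 0 0 0 0 0 0.2; -12 0 0 0 0 0 0.2; -15 0 0 0 0 0 0.2; -15 0 0 0 0 0 0.2",
)

```text
time: 15.13
tool_pos: [0.6102, -0.0538, 0.1188]
tcp_rot: [2.35, 2.085, -0.0]
wrist_force: [0.5, 0.2, 0.1]
width: 0.202
```

Run:
```python
from g import *
rep()
p,D=bot.read_camera("side");cv2.imwrite("pics/s14.png",cv2.resize(p[170:370,200:420],None,fx=3,fy=3))
```

```text
t 15.13 lip xyz [  1.5  21.9 -31.2] yaw 83.18 F(lip) [0.5 0.2 0.1] w 0.2 q [-0.13  0.2   1.82 -0.    1.12 -0.01]
```

View pics/s14.png

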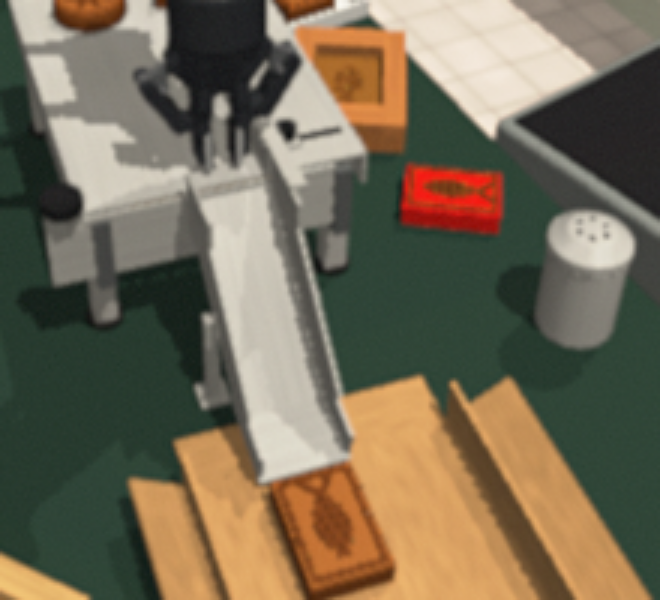

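It ran down into the carton picture up. I'll lift clear and check.

Emit:
arm_command(
  targets="3 0 -10 0 0 0 0.2; 3 0 -50 0 0 0 0.2; 3 0 -90 0 0 0 0.2; 3 0 -120 0 0 0 0.2; 3 0 -150 0 0 0 0.2; 3 0 -150 0 0 0 0.2; 3 0 -150 0 0 0 0.2; 3 0 -150 0 0 0 0.2; 3 0 -150 0 0 0 0.2",
)

```text
time: 15.93
tool_pos: [0.6096, -0.0498, 0.2671]
tcp_rot: [-2.347, -2.085, 0.003]
wrist_force: [-0.8, -0.1, -0.8]
width: 0.202
```

Run:
```python
from g import *
from meas import rect
rep()
for n in("side","top"):
    p,D=bot.read_camera(n);cv2.imwrite(f"pics/{n}15.png",p)
    C=cam(n);P=cloud(C,D)
    hsv=cv2.cvtColor(p,cv2.COLOR_BGR2HSV)
    m=((hsv[...,0]<20)&(hsv[...,1]>90)&(P[...,2]>.015)&(P[...,2]<.045)&(P[...,1]<-.17)&(P[...,1]>-.48)&(abs(P[...,0]-.6)<.09)).astype(np.uint8)
    k,l,s,_=cv2.connectedComponentsWithStats(m);i=1+np.argmax(s[1:,4]);z=P[l==i][:,2]
    vv,uu=np.nonzero(l==i);print('z pct',np.percentile(z,[10,50,90]).round(4));rect(plane(C,np.c_[uu,vv],np.median(z))[:,:2],n+' cake')
    if n=="top":
        for nm,uv in [("round",(190,237)),("square",(195,191)),("knob",(324,290))]: print(nm,toL(P[uv[1],uv[0]]).round(1))
```

```text
t 15.93 lip xyz [  0.4  25.9 117.1] yaw 83.22 F(lip) [-0.8 -0.2 -0.8] w 0.2 q [-0.12  0.11  1.65  0.    1.38 -0.  ]
z pct [0.0241 0.0273 0.0296]
side cake [ 573.9 -322. ] [95.7 66.3] 83.24 1199
z pct [0.0254 0.0282 0.0309]
top cake [ 574.1 -336.4] [45.9 64.7] 85.18 506
round [-53.9 278.5  21.8]
square [ 43.2 280.6  24.4]
knob [-134.2   -5.4   26.8]
```

View pics/side15.png

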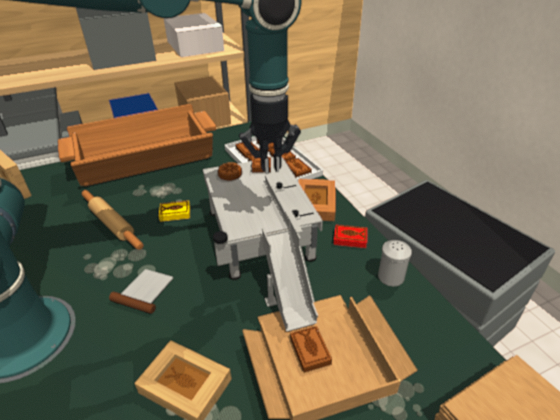

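View pics/top15.png

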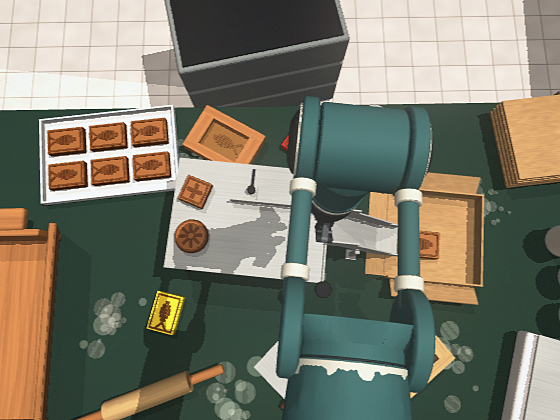

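Run:
```python
from g import *
p,D=bot.read_camera("side");C=cam("side");P=cloud(C,D)
hsv=cv2.cvtColor(p,cv2.COLOR_BGR2HSV)
m=((hsv[...,0]<20)&(hsv[...,1]>90)&(P[...,2]>.022)&(P[...,2]<.045)&(P[...,1]<-.17)&(P[...,1]>-.48)&(abs(P[...,0]-.58)<.06))
Q=P[m]; A=np.c_[Q[:,:2]-Q[:,:2].mean(0),np.ones(len(Q))]
print('tilt deg',np.degrees(np.linalg.lstsq(A,Q[:,2],rcond=None)[0][:2]).round(2), Q.mean(0))
ch=(hsv[...,1]<50)&(abs(P[...,0]-.58)<.04)&(P[...,1]<-.2)&(P[...,1]>-.4); print('chute end y',np.percentile(P[ch][:,1],[1,5]),'cake y range',np.percentile(Q[:,1],[1,99]))
cv2.imwrite("pics/s16.png",cv2.resize(p[300:390,260:360],None,fx=6,fy=6))
rep()
```

```text
tilt deg [ 0.36 -2.66] [ 0.5759 -0.3572  0.0295]
chute end y [-0.2633 -0.2595] cake y range [-0.4657 -0.2742]
t 16.08 lip xyz [  0.5  25.7 116.8] yaw 83.21 F(lip) [-0.1  0.6 -0. ] w 0.2 q [-0.12  0.11  1.65  0.    1.38 -0.  ]
```

View pics/s16.png

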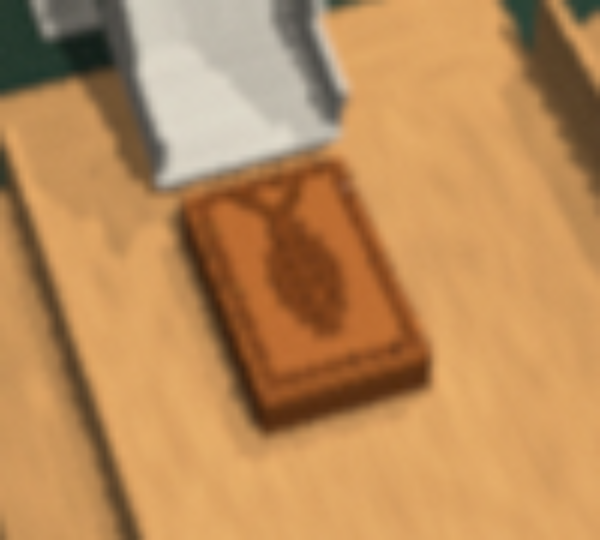

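The cake lies flat and clear of the chute's foot, with the floor visible between them. The tilt fit picked up some carton wall pixels, so it can't be trusted. Everything else checks out, so I'm handing in.

```bash
python3 -c "
from workcell import bot
print(bot.finish_job())"
```

```text
the job is handed in; nothing more can be done
None
```

The rectangular gingerbread ran down the chute and lies in the carton, flat with its picture up. I handed the job in at about 16 s.

**What I did**
- **Gate:** pressed down until it stopped moving, with about 21 N on the knob.
- **To the rail:** slid the gingerbread over with two half-open fingers until it touched. Contact was about 7 N, and the rail's face is at x ≈ 34 mm.
- **Down the chute:** pushed it from behind, along the rail and over the lip. The highest force I read was 2.4 N.
- **Clear:** lifted the arm well away from everything.

**Last checks**
- **Gingerbread:** its top is 26–28 mm above the worktop, where about 26 mm is expected. It is picture up, with the carton floor visible between it and the chute's foot.
- **Gate:** the knob reads 26.8 mm above the deck, against 26 mm for fully down.
- **Round and square gingerbread:** still where they were, to within measuring error.

**What disagreed**
- **Fingertips:** they ended 37–40 mm short of the reported tool point, seen in two cameras and confirmed by where the knob was touched. I corrected for this throughout.
- **Rail position:** the first estimate from the top camera was 31–32 mm, about 3 mm off what touch gave.
- **Tilt fit:** a final plane fit gave 2.7°, but it had picked up carton wall pixels. I judged "flat" from the height and the pictures instead.
- **Forces:** I only read forces at the end of each move, so peaks within a move were not seen.

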